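Latch the spin scrubber in its holder and press on the splined scrubbing pad

ROBOT

A 7-joint arm with a two-finger parallel gripper is mounted at the origin on the work surface. World frame = base frame: x ahead of the robot, y to its left, z up, the work surface at z = 0. Lengths are in mm, angles in rad, forces in N, time in s.
With the tool pointing down it reaches from about 400 to 900 mm from the base axis. Payload 5.6 kg.
Tool frame: the origin (TCP) lies between the finger pads; the fingertips stand ctrl.tcp_to_tips ahead of it and the grasp point (between the pads) lies 2 mm behind it (ctrl.tcp_to_tips is the distance from the TCP to the fingertips, in mm); z points along the fingers, y is the direction in which the jaws open and shut (so a half turn about z gives the same grasp; the last joint's range is limited). The gripper opens to 92 mm and grips with 3 to 60 N. Pads are 20 mm wide; open, the fingers measure 128 mm over their backs; the gripper's body (75 mm by 189 mm) begins 69 mm behind the grasp point.
Start: joints at [1.283, 0.468, -0.012, 1.603, 0.006, 1.071, -0.056], TCP at [157.493, -630.638, 231.592] pointing down, gripper open.
Joint ranges: [-2.53, 2.53], [-0.31, 2.02], [-1.57, 1.55], [0.28, 2.44], [-1.29, 4.43], [0.15, 1.84], [-2.92, 2.92]. Speed limits (rad/s): [2.57, 2.57, 3.14, 3.14, 3.14, 3.14, 3.14].

INTERFACE

Orientations are given as a rotation vector (axis times angle).
In Python, from cell import readout, camera, calibration, ctrl, look_for, tip_of gives the robot as it stands.
- The arm moves only by the shell command python3 -m creep 'ROWS' [OPENING]. ROWS is a JSON object of lists of equal length, an entry for each row: "travel": the shift along the tool's x, y, z normalised to -1 to 1, where 1 is 25 cm, a list of three; "angular": the turn, a rotation vector about the tool's x, y, z normalised to -1 to 1, where 1 is 30 degrees, a list of three. A call has 1 to 12 rows; each row is the pose to reach, as a shift and turn from the pose commanded when the call began, along the tool's axes at that moment; what a row does not reach only later rows make up. A row lasts 1/8 s, in which the tool goes at most 62.5 mm and 10.7 degrees, less where a joint would pass 70% of its speed; a pose out of reach is approached as far as the arm can. A call with a number of a shift or a turn outside -1 to 1 is refused whole. A call with a gripper value outside its range is refused whole. OPENING is the opening, from 0 (shut) to 1 (fully open), set as the call begins (- or left out, the last holds). The fingers move at their own pace and stop on an object; the grip force is fixed at half the most. Time passes only in rows, so rows that repeat a pose let the fingers close. It gives the time, the measured TCP pose, the force and the opening at its end, in the units of the state.
- readout.get_state(): the state, without advancing time (a new reading comes with each control period).
- camera(name): name is "scene" or "top" or "wrist"; returns the picture (480x640x3 uint8, red, green, blue); there is no depth.
- calibration(name): a dict with "intrinsics" (3x3 intrinsics, pixels), "world_to_cam" (4x4, takes a point from world to camera coordinates). Camera axes: x right, y up, looking along -z (the intrinsics and any distortion apply to the point x, -y, -z); pixel columns grow to the right and rows downward; lengths in mm; the calibration is good to about 2 mm. A picture is of the moment at which its call begins: read the wrist's pose just before it. calibration takes no time and is no camera call; for the wrist camera it gives the pose at the moment of the call.
- ctrl.close_job(): hands the job in, once; it reports no verdict.
Trained networks look in the newest picture that a camera, given by its name, has taken for a name from the list of things; names that differ only in an ending like _2 or _b are one class to them, and where a whole thing is asked for, a point or a joint stands for the part that bears it (a point fixed in the world has none). Each returns a list of dicts, best first, with "p" (0 to 1); they miss things now and then, are a little off and sometimes report something else, mostly with a low value. They report only what shows in the picture. A call takes as long as a camera call. They do not tell look-alikes from the thing itself.
- look_for(camera, query): "pixel" ([column, row] in pixels, amid what is visible of it).
- tip_of(camera, query): "pixel" ([column, row] in pixels: a listed point, or the origin of a listed thing).
The state is a dict: "t": time; "q": joint angles; "qd": joint speeds; "tau": joint torques, N m; "tcp_pos": TCP position; "orientation": TCP orientation; "force": force on the tool from outside, world axes, zero at the start; "ft_torque": the same for the moment, N m; "finger_gap": finger opening in mm.
Only numpy, scipy, OpenCV 4.12 (cv2) and the standard library are available. Lean on these libraries where they do the work, as an engineer would, in place of code of your own. Each camera call takes 0.05 s, during which the arm holds its last target.

TASK

Swing the blue latch of the scrubber's holder shut into its catch, so that the scrubber cannot back out, then pick up the yellow scrubbing pad, turn it until its hub meshes with the splined drive shaft and slide it fully home without forcing it. A sprung collar pushes the pad off again until the retaining clip is on, which I shall fit: finish while still gripping the pad and pressing it home against the spring. Leave the scrubber upright in its latched holder and everything else where it is.

Things in the scene. Friction and masses are not known exactly. Their poses are not given: they have to be found in the camera images.
- holder: Fixed white base plate (115 x 100 x 8 mm) with a clear box in which the scrubber stands, a post behind, and a white fork round its handle at 105 to 125 mm height, open at the front (-x). Origin: underside of the plate on the scrubber's axis, z up, x away from the opening. The latch's vertical hinge is at x -31, y +40 mm; the catch, two white lips on the other prong, at x -33, y -31 mm.
- gate (a joint): The holder's blue latch bar, swinging level across the fork's open front: 0 = closed in its catch (end stop); opens to 1.75 rad, starts well open. At angle q the bar points from the hinge along (-sin q, -cos q) in the holder's x, y. The hinge is a little stiff (under 1 N at the tab) and stays where it is left; there is no snap.
- gate_tab (a point): Point on the axis of the upright round blue tab (12 mm across) at the free end of the latch bar, 100 mm from the hinge axis, 0.5 mm below the tab's top. The tab stands from 109 to 161 mm height; the bar meets it below 122 mm, so the upper 38 mm stand free to be pushed or pinched. Closed, it is 67 mm from the scrubber's axis.
- scrubber: White and grey cordless spin scrubber, upright in the holder, drive end up, standing loose on the 8 mm plate with 1 mm play. Origin: centre of its underside; z up. Square foot 50 mm, handle 42 mm across, round head 56 mm across from 131 to 155 mm above the origin; its flat top at 155 mm carries the drive shaft.
- drive: Steel splined drive shaft, upright in the middle of the scrubber's head. Origin: on its axis, level with the flat top of the head; z up; x along one of the six teeth. Round core 18 mm across and 23 mm tall with a tapered tip; six teeth every 60 deg, 4 mm wide, out to 27 mm across, 17 mm tall. It starts at any angle; the geared motor holds it (it slips only above 0.35 N m).
- ejector (a joint): Black sprung collar (30 to 36 mm across) round the foot of the shaft; 0 = up, 6 mm proud of the head's top; 0.006 = pressed level with the head's top. It pushes up with 4 N at 0 and 8.8 N at 0.006, so a head that is let go is pushed 6 mm back up the shaft.
- pad: Round yellow hard silicone scrubbing pad, 60 mm across, on a grey hub 40 mm across and 26 mm tall, 60 to 110 g; stands on the glass hub down. Origin: centre of the hub's underside, z up. The hub is open below: a splined socket with six inner grooves at 0, 60 deg, ... from x, six inner teeth between them (4 mm wide, 20 mm inner width). Brown ribs on the pad's top lie over the grooves.
- pad_rim (a point): Middle of the yellow disc, 33 mm above the hub's underside: the rim to grip is 14 mm tall (26 to 40 mm). The hub goes on when its grooves are over the shaft's teeth (pad x along drive x or a multiple of 60 deg off; play 0.1 rad, 1 mm). Teeth on teeth, the hub's underside stays 15 to 17 mm above the head; fully home it lies on the head's flat top.
- spare_brush: White brush head on a grey hub, 50 mm across, 52 mm tall, standing on the glass; not wanted here. Origin: centre of the underside.
- jar: Frosted jar with metal screw lid, 67 mm across, 68 mm tall. Origin: centre of the underside.
- tumbler: White ceramic tumbler with toothbrushes, 74 mm across, 100 mm tall (brushes to about 195 mm). Origin: centre of the underside.
- soap_dish: Blue and white dish with a soap bar, 80 x 115 x 38 mm. Origin: centre of the underside.
- scoop: Blue plastic scoop, bowl 56 x 44 x 30 mm, handle towards its -x to 103 mm from the origin. Origin: under the bowl's centre.
- pump_head: Stainless pump head lying on its side, 145 mm long along x with its pale tube, 32 mm tall. Origin: underside of the collar.
- bud_box: Clear plastic box with lid and blue clip, cotton buds inside, 94 x 70 x 48 mm. Origin: centre of the underside.
Not all that is in view belongs to the job. There is more than one size of the holder; the one meant has the size given above.

How it is judged:
By the outcome, as a careful person would: the job done as asked, in the order asked, and still so for the second after the job is handed in, while the arm keeps its last pose, push and grip.
It also fails if it takes over 64 s, if anything falls off the work surface, if the arm or the gripper's body presses on something with over 40 N, if the wrist force passes 120 N, or if a joint passes its speed limit or range.

## Working session

There is one attempt and no reset: what is moved stays moved. The work goes in short steps, Python scripts to look and compute and a shell command to move; the robot and the scene stay as the last step left them, time stands still between calls to the robot, and variables do not carry over. Pictures are saved under pics/ and viewed, and the job is handed in when it is done.

```bash
ls; mkdir -p pics; python3 - <<'E'
from cell import readout, camera, calibration, ctrl, look_for, tip_of
import cv2
print(readout.get_state()); print(ctrl.tcp_to_tips)
for n in ["scene","top","wrist"]:
    im=camera(n); cv2.imwrite(f"pics/{n}0.png",im[:,:,::-1]); print(n,calibration(n))
    if n=="wrist": continue
    for k in ["holder","gate","gate_tab","scrubber","drive","pad","pad_rim","spare_brush"]:
        print(n,k,[(r['pixel'],round(r['p'],2)) for r in tip_of(n,k)][:4],[(r['pixel'],round(r['p'],2)) for r in look_for(n,k)][:3])
E
```

```text
pics
{'t': 0.0, 'q': array([ 1.28303276,  0.46837069, -0.01162633,  1.60360597,  0.00603523,
        1.07138603, -0.0563068 ]), 'qd': array([-4.00051181e-04,  6.24592208e-04, -6.15209560e-04,  7.37745021e-04,
        4.71873370e-04,  1.61657580e-03, -7.71205125e-05]), 'tau': array([ 5.06409924e-04, -5.20574749e+01, -1.30757882e-02, -2.43750322e+01,
       -5.68759802e-02,  1.73799932e-02,  1.34778834e-04]), 'tcp_pos': array([ 157.31981626, -630.1152847 ,  230.65185668]), 'orientation': array([-3.11641500e+00, -3.83255828e-01,  5.53176032e-04]), 'force': array([ 0.33824114, -0.26781976,  1.05645947]), 'ft_torque': array([ 0.02594914,  0.01566369, -0.02528518]), 'finger_gap': 91.80279168274468}
17.0
scene {'intrinsics': array([[449.15441586,   0.        , 318.34582513],
       [  0.        , 449.15441586, 232.34834492],
       [  0.        ,   0.        ,   1.        ]]), 'world_to_cam': array([[ 2.04394520e-01,  9.78732297e-01, -1.74920476e-02,
        -1.17740340e+02],
       [-7.48230391e-01,  1.67729316e-01,  6.41886406e-01,
         2.98667434e+02],
       [ 6.31168885e-01, -1.18109982e-01,  7.66600203e-01,
        -1.37543276e+03],
       [ 0.00000000e+00,  0.00000000e+00,  0.00000000e+00,
         1.00000000e+00]])}
scene holder [([389.3, 295.6], 0.7), ([399.4, 162.1], 0.7)] [([444.2, 251.9], 0.79), ([406.7, 142.3], 0.68), ([387.9, 285.5], 0.64)]Traceback (most recent call last):
  File "<stdin>", line 8, in <module>
ValueError: it knows: bud_box, drive, gate_tab, holder, jar, pad, pad_rim, pump_head, scoop, scrubber, soap_dish, spare_brush, tumbler
```

```bash
python3 - <<'E'
from cell import readout, camera, calibration, ctrl, look_for, tip_of
import cv2
for n in ["scene","top"]:
    im=camera(n); cv2.imwrite(f"pics/{n}0.png",im[:,:,::-1]); 
    if n=="top": print(n,calibration(n))
    for k in ["holder","gate_tab","drive","pad","pad_rim","spare_brush"]:
        print(n,k,[(r['pixel'],round(r['p'],2)) for r in tip_of(n,k)][:4])
im=camera("wrist"); cv2.imwrite("pics/wrist0.png",im[:,:,::-1]);print(readout.get_state()['t'])
E
```

```text
scene holder [([400.4, 162.1], 0.87), ([441.5, 255.7], 0.85), ([389.3, 292.7], 0.82)]
scene gate_tab [([365.5, 86.4], 0.94), ([364.0, 208.3], 0.56), ([429.9, 226.6], 0.53)]
scene drive [([393.1, 245.9], 0.59)]
scene pad [([263.6, 304.8], 0.79)]
scene pad_rim [([262.5, 296.7], 0.59)]
scene spare_brush [([198.1, 256.7], 0.75), ([259.7, 296.6], 0.33)]
top {'intrinsics': array([[452.82610211,   0.        , 324.15777687],
       [  0.        , 452.82610211, 234.85759142],
       [  0.        ,   0.        ,   1.        ]]), 'world_to_cam': array([[ 1.26038772e-02, -9.99675459e-01,  2.21386247e-02,
         6.03140477e+00],
       [ 9.93172004e-01,  1.50837083e-02,  1.15679953e-01,
        -5.02646266e+02],
       [-1.15976343e-01,  2.05294463e-02,  9.93039793e-01,
        -1.15059049e+03],
       [ 0.00000000e+00,  0.00000000e+00,  0.00000000e+00,
         1.00000000e+00]])}
top holder [([216.7, 219.4], 0.84), ([275.0, 195.4], 0.65), ([201.0, 353.8], 0.57)]
top gate_tab [([220.7, 383.0], 0.88), ([276.6, 232.7], 0.65), ([225.5, 218.0], 0.57)]
top drive [([358.4, 266.1], 0.62), ([271.6, 183.4], 0.43)]
top pad [([374.6, 208.8], 0.62)]
top pad_rim [([379.2, 204.1], 0.69)]
top spare_brush [([429.6, 263.5], 0.87), ([454.7, 193.1], 0.22)]
0.9
```

View pics/scene0.png

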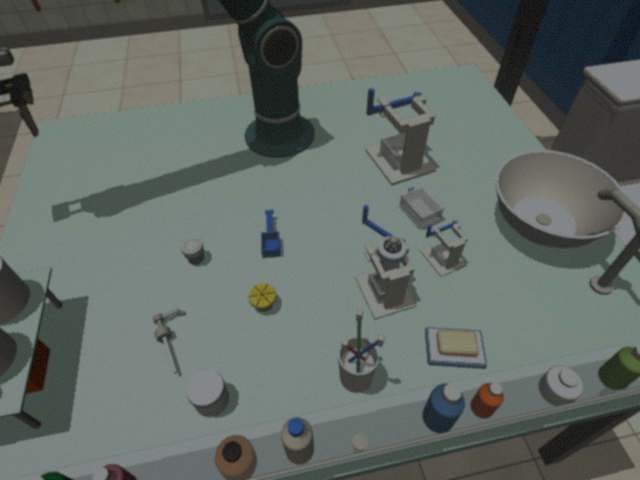

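View pics/top0.png

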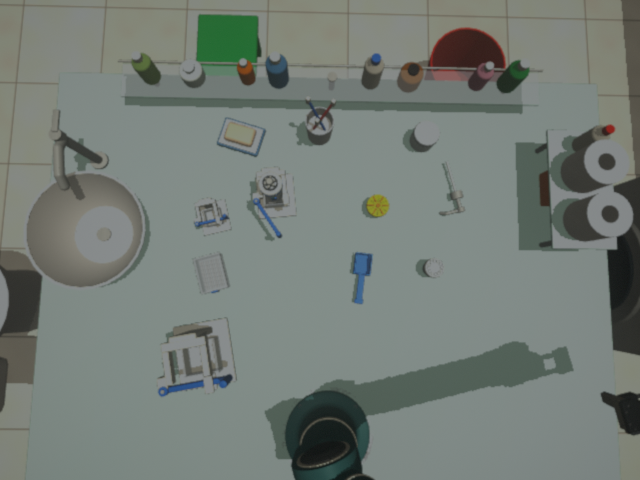

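```bash
python3 - <<'E'
import cv2
a=cv2.imread("pics/top0.png")[150:260,170:320]
b=cv2.imread("pics/scene0.png")[190:330,330:480]
cv2.imwrite("pics/c1.png",cv2.resize(a,None,fx=5,fy=5,interpolation=3))
cv2.imwrite("pics/c2.png",cv2.resize(b,None,fx=4,fy=4,interpolation=3))
E
```

```text
(no output)
```

View pics/c1.png

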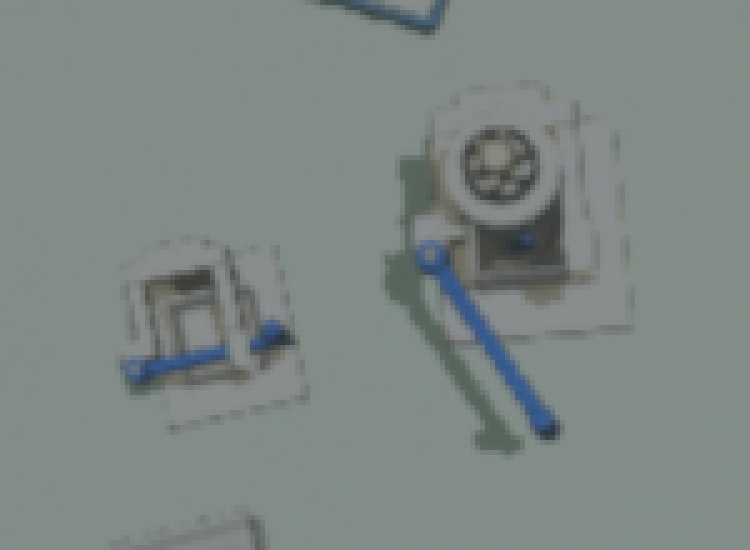

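View pics/c2.png

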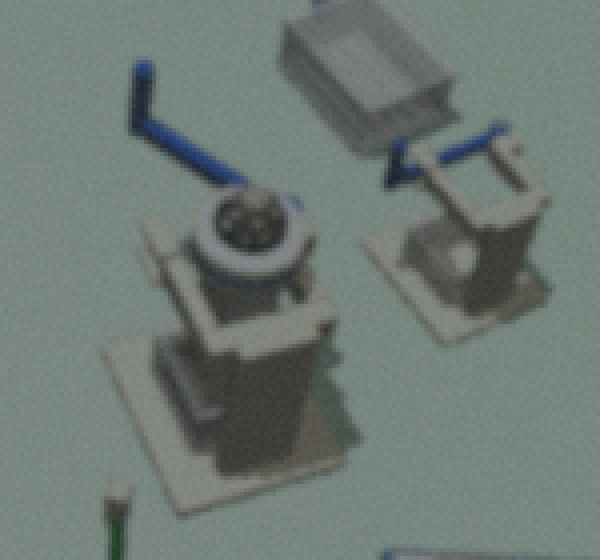

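View pics/wrist0.png

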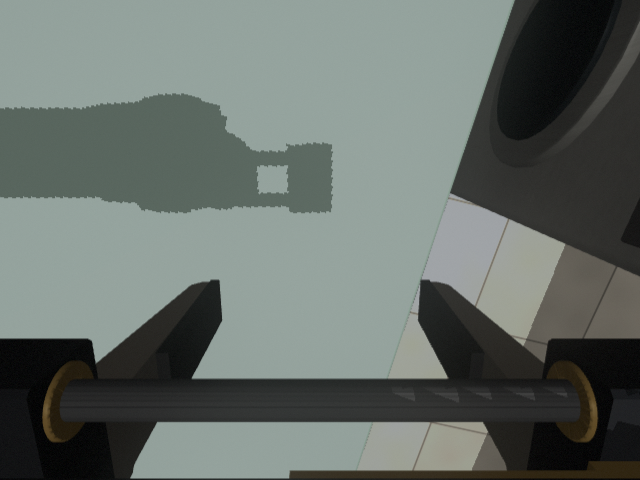

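```bash
cat > h.py <<'E'
import numpy as np, json
from scipy.optimize import least_squares
from scipy.spatial.transform import Rotation as R
from cell import readout, camera, calibration, ctrl, look_for, tip_of
import cv2
def proj(n,P,c=None):
    c=c or calibration(n);P=np.atleast_2d(P);p=(c['world_to_cam']@np.c_[P,np.ones(len(P))].T)[:3]
    v=np.array([p[0],-p[1],-p[2]]);u=c['intrinsics']@v;return (u[:2]/u[2]).T
def onz(n,px,z,c=None):
    c=c or calibration(n);T=np.linalg.inv(c['world_to_cam']);d=np.linalg.inv(c['intrinsics'])@[px[0],px[1],1]
    d=T[:3,:3]@[d[0],-d[1],-d[2]];o=T[:3,3];return o+d*(z-o[2])/d[2]
def tri(obs):
    f=lambda P:np.concatenate([(proj(n,P,c)-np.array(px)).ravel() for n,px,c in obs])
    r=least_squares(f,[600,0,50]);return r.x,r.fun
def snap(n,name):
    c=calibration(n);im=camera(n);cv2.imwrite(f"pics/{name}.png",im[:,:,::-1]);return im,c
E
python3 - <<'E'
from h import *
S=calibration("scene");T=calibration("top")
print("tab",tri([("scene",[364.5,207.5],S),("top",[277.5,233.5],T)]))
print("tab z160.5", onz("scene",[364.5,207.5],160.5,S),onz("top",[277.5,233.5],160.5,T))
print("pad rim",tri([("scene",[262.5,296.7],S),("top",[379.2,204.1],T)]))
print("pad top",onz("scene",[262.5,294],40,S),onz("top",[377,205.5],40,T))
print("drive", onz("scene",[392.5,243],163,S),onz("top",[270,182.5],163,T))
print("hinge", onz("top",[256.4,201],120,T))
# plate corners, top: z=8
for p in [(632,328),(612,118),(440,340)]: print("corner",onz("top",[170+p[0]/5,150+p[1]/5],8,T))
for p in [(105,350),(182,515),(345,460)]: print("cornerS",onz("scene",[330+p[0]/4,190+p[1]/4],4,S))
E
```

```text
tab (array([489.01541138, 122.87196827, 155.63078593]), array([ 0.41852175, -0.02718229,  0.44027689,  0.11286627]))
tab z160.5 [493.22392612 120.4635911  160.5       ] [488.68764848 123.49351803 160.5       ]
pad rim (array([ 585.533311  , -126.36280234,   35.09230524]), array([-1.15819704, -0.00203021, -1.40519684, -0.17882047]))
pad top [ 582.51042653 -122.92000079   40.        ] [ 580.3944508  -123.59101657   40.        ]
drive [600.31090795 147.81259817 163.        ] [607.90514122 143.67891244 163.        ]
hinge [571.76018251 179.65855521 120.        ]
corner [555.45690844  87.11997672   8.        ]
corner [669.58506694 100.11893512   8.        ]
corner [547.36701695 188.81737081   8.        ]
cornerS [561.41389714  91.83973181   4.        ]
cornerS [672.87672565 104.6662262    4.        ]
cornerS [659.45406728 200.87933345   4.        ]
```

```bash
cat >> h.py <<'E'
def rotz(ang): # tool-down orientation with tool y at world angle ang
    y=np.array([np.cos(ang),np.sin(ang),0]);z=np.array([0,0,-1.]);return np.c_[np.cross(y,z),y,z]
def units(p,ang,p0=None,a0=None):
    s=readout.get_state();R0=R.from_rotvec(s['orientation']).as_matrix()
    p0=s['tcp_pos'] if p0 is None else np.array(p0)
    if a0 is not None:R0=rotz(a0)
    t=R0.T@(np.array(p)-p0)/250;w=R.from_matrix(R0.T@rotz(ang)).as_rotvec()/np.pi*6
    return np.round(t,4),np.round(w,4)
def where():
    s=readout.get_state();M=R.from_rotvec(s['orientation']).as_matrix()
    print("t",round(s['t'],2),"p",s['tcp_pos'].round(1),"yang",round(np.arctan2(M[1,1],M[0,1]),3),"z",M[:,2].round(3),"F",s['force'].round(1),"M",s['ft_torque'].round(2),"gap",round(s['finger_gap'],1))
E
python3 - <<'E'
from h import *
c=calibration("wrist");s=readout.get_state();T=np.linalg.inv(c['world_to_cam']);M=R.from_rotvec(s['orientation']).as_matrix()
print(c['intrinsics']); print("cam in tool",M.T@(T[:3,3]-s['tcp_pos']),"look",M.T@-T[:3,2], "right",M.T@T[:3,0])
where()
a=-1.326
for p,g in [([330,-500,330],-1.0),([400,-420,400],-1.0),([530,-260,330],-.955)]:
    print(units(p,g))
print(units([560,-200,330],-.5,[330,-500,330],-1.0))
E
```

```text
[[396.07453578   0.         319.58767816]
 [  0.         396.07453578 242.8218898 ]
 [  0.           0.           1.        ]]
cam in tool [ 7.29755516e+01  1.14487762e-01 -1.54418310e+02] look [-2.60739738e-01 -4.64524582e-04  9.65409018e-01] right [7.59237722e-04 9.99999476e-01 6.86224979e-04]
t 0.9 p [ 157.5 -630.7  231.6] yang -1.326 z [ 0. -0. -1.] F [ 0.1 -0.8  0.1] M [ 0.02  0.01 -0.05] gap 92.0
(array([ 0.796 , -0.3398, -0.3935]), array([ 3.000e-04,  1.000e-04, -6.227e-01]))
(array([ 1.1452, -0.5824, -0.6736]), array([ 3.000e-04,  1.000e-04, -6.227e-01]))
(array([ 1.8048, -1.0773, -0.3937]), array([ 3.000e-04,  1.000e-04, -7.086e-01]))
(array([ 1.4225, -0.5127,  0.    ]), array([ 0.    ,  0.    , -0.9549]))
```

```bash
python3 -m creep '{"travel":[[0.25,-0.1,-0.2],[0.5,-0.2,-0.4],[0.75,-0.32,-0.4],[0.95,-0.45,-0.4],[0.95,-0.45,-0.4],[0.95,-0.45,-0.4]],"angular":[[0,0,-0.2],[0,0,-0.4],[0,0,-0.6],[0,0,-0.7],[0,0,-0.7],[0,0,-0.7]]}'; python3 - <<'E'
from h import *
where()
print(units([560,-230,300],-.955))
print(units([500,0,300],-.955,[560,-230,300],-.955))
E
```

```text
t: 1.65
tcp_pos: [364.0, -461.0, 332.4]
orientation: [2.992, 0.956, 0.003]
force: [-0.4, -1.1, -0.3]
finger_gap: 91.6
t 1.65 p [ 364.  -461.   332.4] yang -0.953 z [ 0.002 -0.    -1.   ] F [-0.4 -1.1 -0.3] M [-0.06  0.03  0.01] gap 91.6
(array([ 1.1741, -0.2989,  0.1309]), array([ 0.0022, -0.0028,  0.0047]))
(array([ 0.3355, -0.8896,  0.    ]), array([0., 0., 0.]))
```

```bash
python3 -m creep '{"travel":[[0.25,-0.06,0.05],[0.5,-0.12,0.13],[0.75,-0.2,0.13],[0.98,-0.26,0.13],[0.98,-0.26,0.13]],"angular":[[0,0,0],[0,0,0],[0,0,0],[0,0,0],[0,0,0]]}'; python3 - <<'E'
from h import *
where()
im,c=snap("wrist","w1")
print(tip_of("wrist","pad"),tip_of("wrist","pad_rim"))
print(units([500,0,270],-.955))
E
```

```text
t: 2.28
tcp_pos: [526.3, -266.4, 298.9]
orientation: [-2.992, -0.955, -0.002]
force: [-1.1, -1.1, -0.4]
finger_gap: 92.0
t 2.27 p [ 526.3 -266.4  298.9] yang -0.953 z [ 0.001  0.002 -1.   ] F [-1.1 -1.1 -0.4] M [-0.02  0.03  0.03] gap 92.0
[{'pixel': [242.6, 83.6], 'p': 0.92}] [{'pixel': [236.7, 73.9], 'p': 0.6}]
(array([ 0.5471, -0.9449,  0.1141]), array([ 0.0003,  0.0027, -0.0124]))
```

View pics/w1.png

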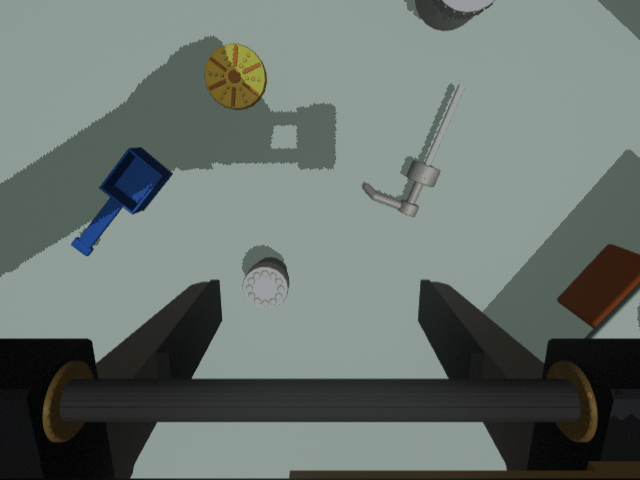

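```bash
python3 -m creep '{"travel":[[0.14,-0.21,0.1],[0.28,-0.42,0.1],[0.42,-0.63,0.1],[0.56,-0.84,0.1],[0.6,-0.95,0.1],[0.6,-0.95,0.1]],"angular":[[0,0,0],[0,0,0],[0,0,0],[0,0,0],[0,0,0],[0,0,0]]}'; python3 - <<'E'
from h import *
where()
im,c=snap("wrist","w2")
for k in ["drive","gate_tab","holder"]:print(k,tip_of("wrist",k))
cv2.imwrite("pics/w2.png",im[:,:,::-1])
E
```

```text
t: 3.18
tcp_pos: [510.1, 10.7, 274.4]
orientation: [2.995, 0.947, 0.0]
force: [-0.2, -0.6, 0.4]
finger_gap: 91.8
t 3.17 p [510.1  10.7 274.4] yang -0.958 z [ 0.    -0.001 -1.   ] F [-0.2 -0.6  0.4] M [-0.07 -0.    0.02] gap 91.8
drive []
gate_tab [{'pixel': [163.5, 170.6], 'p': 0.98}]
holder [{'pixel': [266.8, 46.3], 'p': 0.88}]
```

View pics/w2.png

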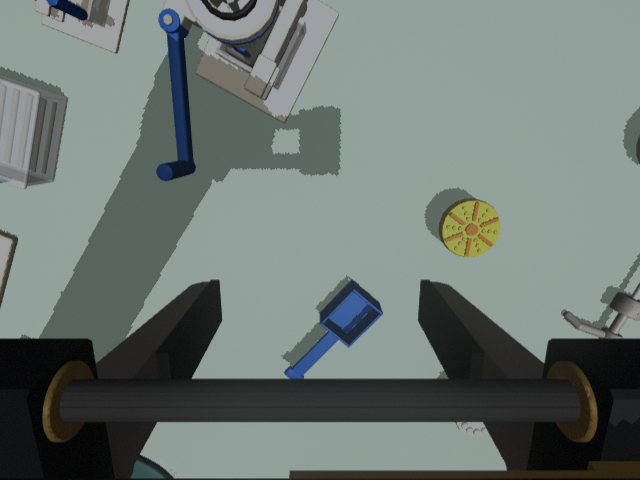

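```bash
python3 - <<'E'
from h import *
c=calibration("wrist");S=calibration("scene");T=calibration("top")
A=[onz("wrist",p,8,c) for p in [(338,15),(286,122),(197,73)]]
print(A,np.linalg.norm(A[0]-A[1]),np.linalg.norm(A[1]-A[2]))
print("hinge",[onz("wrist",(169,19),z,c) for z in(118,125)])
print("tab",onz("wrist",(163.5,171),160.5,c),tri([("scene",[364.5,207.5],S),("top",[277.5,233.5],T),("wrist",[163.5,171],c)]))
print("pad",onz("wrist",(471,228),40,c))
b=units([486,122,230],-.955);print(b)
E
python3 - <<'E'
import cv2
a=cv2.imread("pics/w2.png")[0:130,130:350];cv2.imwrite("pics/c3.png",cv2.resize(a,None,fx=3.5,fy=3.5,interpolation=2))
E
```

```text
[array([671.83936793,  97.98811538,   8.        ]), array([562.37467697,  84.78336179,   8.        ]), array([550.85456917, 182.29167228,   8.        ])] 110.25826084421571 98.18647309648092
hinge [array([575.41276135, 181.46819554, 118.        ]), array([575.30724415, 178.48689278, 125.        ])]
tab [492.62076446 121.76853041 160.5       ] (array([490.9246372 , 123.03222995, 155.68969311]), array([ 0.73349056,  0.57853861,  0.38917049, -0.70837374, -0.16067308,
        0.39103969]))
pad [ 584.13367845 -127.07218845   40.        ]
(array([ 0.1798, -0.433 ,  0.1753]), array([ 0.0013,  0.0012, -0.0176]))
```

View pics/c3.png

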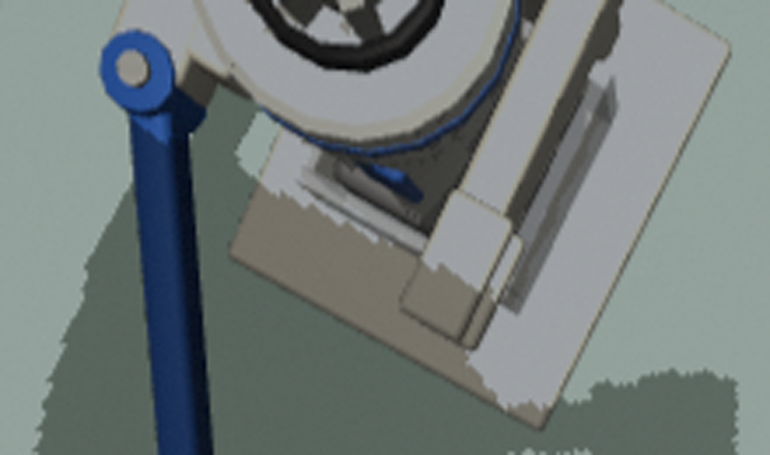

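```bash
python3 -m creep '{"travel":[[0.1,-0.22,0.1],[0.2,-0.43,0.14],[0.2,-0.454,0.14],[0.2,-0.454,0.14],[0.2,-0.454,0.14]],"angular":[[0,0,0],[0,0,0],[0,0,0.013],[0,0,0.013],[0,0,0.013]]}'; python3 - <<'E'
from h import *
where()
im,c=snap("wrist","w3")
print(tip_of("wrist","gate_tab"))
print(units([491.5,122.5,148],-.965))
E
```

```text
t: 4.0
tcp_pos: [487.3, 129.7, 239.2]
orientation: [3.0, 0.929, 0.0]
force: [-0.1, 0.3, 0.0]
finger_gap: 91.7
t 4.0 p [487.3 129.7 239.2] yang -0.97 z [ 0.001 -0.001 -1.   ] F [-0.1  0.3  0. ] M [-0.02 -0.   -0.01] gap 91.7
[{'pixel': [331.8, 260.4], 'p': 0.82}, {'pixel': [200.8, 72.3], 'p': 0.74}]
(array([-0.0031,  0.0354,  0.3649]), array([ 0.0012, -0.0002, -0.0088]))
```

View pics/w3.png

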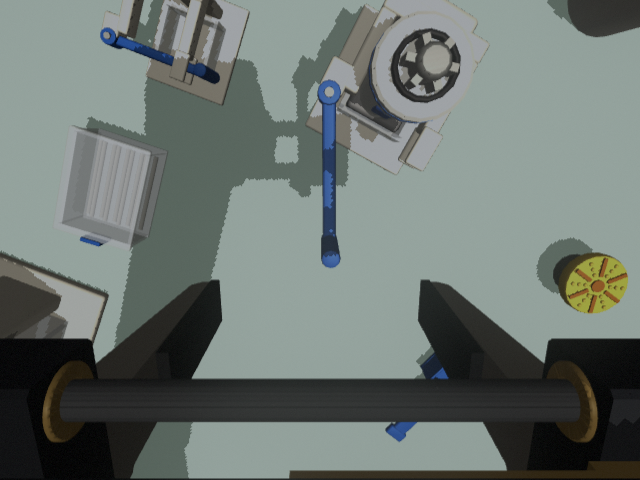

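```bash
python3 - <<'E'
from h import *
c=calibration("wrist");S=calibration("scene");T=calibration("top")
print("tab",onz("wrist",(331,260),160.5,c)); print("hinge",onz("wrist",(329,92.5),125,c))
print("drive",onz("wrist",(436,60),186,c),"head",onz("wrist",(424,70),163,c))
a=cv2.imread("pics/w3.png")[0:180,300:500];cv2.imwrite("pics/c4.png",cv2.resize(a,None,fx=4,fy=4,interpolation=cv2.INTER_CUBIC)[:600])
E
```

```text
tab [490.31505167 123.95891728 160.5       ]
hinge [572.67851855 181.79120106 125.        ]
drive [608.25817483 145.32501034 186.        ] head [607.47322481 144.61686479 163.        ]
```

View pics/c4.png

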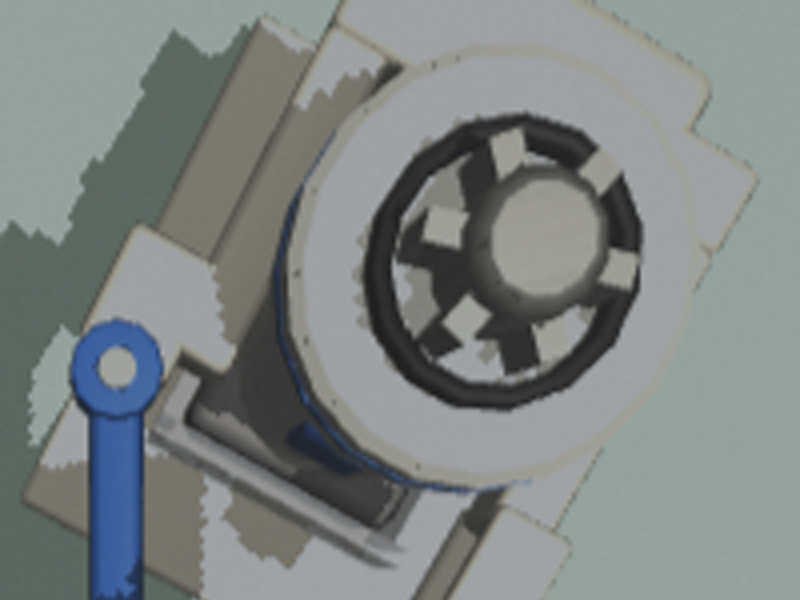

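```bash
cat > m.py <<'E'
from h import *
c=calibration("wrist")
P=[(508,150),(600,172),(620,270),(553,343),(465,318),(442,227)]
X=np.array([onz("wrist",(300+u/4,v/4),180,c)[:2] for u,v in P])
print(X.mean(0),np.linalg.norm(X-X.mean(0),axis=1))
for i in range(3): d=X[i]-X[i+3];a=np.arctan2(d[1],d[0]);print(np.degrees(a),np.degrees(a)%60)
E
python3 m.py
```

```text
[608.46323141 145.33092082] [11.6083025  11.58514188 11.56150278 11.68019655 11.25291658 11.48642626]
52.61125868876232 52.61125868876232
-8.387883764463462 51.61211623553654
-67.86668041010002 52.13331958989998
```

```bash
python3 - <<'E'
from h import *
print(units([490.7,123.5,148],-.96))
E
python3 -m creep '{"travel":[[-0.003,0.03,0.2],[-0.003,0.03,0.365],[-0.003,0.03,0.365],[-0.003,0.03,0.365]],"angular":[[0,0,0],[0,0,0],[0,0,0],[0,0,0]]}'
python3 - <<'E'
from h import *
where()
im,c=snap("wrist","w4")
E
```

```text
(array([-0.0035,  0.0303,  0.3649]), array([ 0.0012, -0.0002, -0.0183]))
t: 4.6
tcp_pos: [491.1, 125.6, 149.2]
orientation: [2.999, 0.934, 0.003]
force: [0.1, 0.3, 0.7]
finger_gap: 91.9
t 4.6 p [491.1 125.6 149.2] yang -0.967 z [ 0.002  0.001 -1.   ] F [0.1 0.3 0.7] M [-0.05 -0.    0.01] gap 91.9
```

View pics/w4.png

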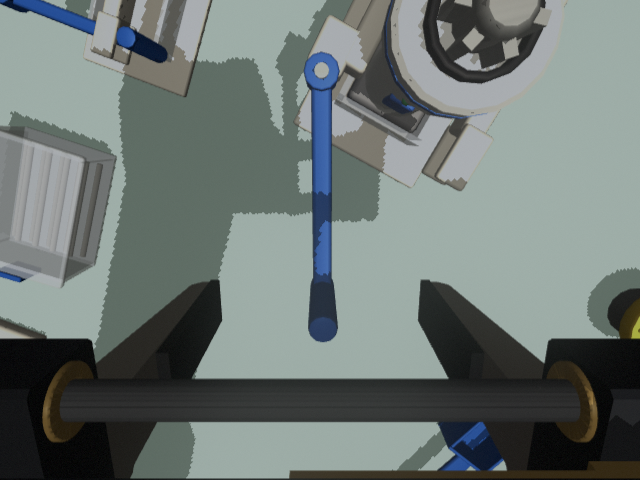

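```bash
python3 -m creep '{"travel":[[0,0,0],[0,0,0],[0,0,0],[0,0,0],[0,0,0],[0,0,0],[0,0,0],[0,0,0]],"angular":[[0,0,0],[0,0,0],[0,0,0],[0,0,0],[0,0,0],[0,0,0],[0,0,0],[0,0,0]]}' 0
cat > arc.py <<'E'
from h import *
import sys
s=readout.get_state();M=R.from_rotvec(s['orientation']).as_matrix();a0=np.arctan2(M[1,1],M[0,1])
where()
H=np.array([573,181.4])
for a in eval(sys.argv[1]):
    p=[*(H+100*np.array([-np.sin(a),-np.cos(a)])),s['tcp_pos'][2]]
    t,w=units(p,-a);print(a,np.round(p[:2],1),t,w[2])
E
python3 arc.py '[.96,.85,.75,.65,.55,.45]'
```

```text
t: 5.65
tcp_pos: [490.0, 125.5, 147.8]
orientation: [2.999, 0.935, -0.0]
force: [-0.2, -1.5, 0.2]
finger_gap: 13.8
t 5.65 p [490.  125.5 147.8] yang -0.966 z [-0. -0. -1.] F [-0.2 -1.5  0.2] M [-0.25 -0.   -0.01] gap 13.8
0.96 [491.1 124. ] [0.0004 0.0072 0.    ] -0.0122
0.85 [497.9 115.4] [0.0031 0.0511 0.    ] -0.2223
0.75 [504.8 108.2] [0.0097 0.0905 0.    ] -0.4133
0.65 [512.5 101.8] [0.0202 0.1291 0.    ] -0.6042
0.55 [520.7  96.1] [0.0346 0.1664 0.    ] -0.7952
0.45 [529.5  91.4] [0.0526 0.2021 0.    ] -0.9862
```

```bash
python3 -m creep '{"travel":[[0,0,0],[0.003,0.045,0],[0.01,0.085,0],[0.02,0.123,0],[0.034,0.16,0],[0.052,0.196,0],[0.052,0.196,0],[0.052,0.196,0]],"angular":[[0,0,0],[0,0,-0.21],[0,0,-0.4],[0,0,-0.59],[0,0,-0.78],[0,0,-0.97],[0,0,-0.97],[0,0,-0.97]]}'
python3 arc.py '[.45,.35,.25,.15,.05,-.05,-.118,-.15]'
```

```text
t: 6.65
tcp_pos: [528.2, 91.8, 147.7]
orientation: [2.669, 1.655, -0.002]
force: [-1.2, -4.0, 2.3]
finger_gap: 11.4
t 6.65 p [528.2  91.8 147.7] yang -0.461 z [-0.001 -0.001 -1.   ] F [-1.2 -4.   2.3] M [-0.85  0.17  0.01] gap 11.4
0.45 [529.5  91.4] [ 0.0008  0.0056 -0.    ] -0.0201
0.35 [538.7  87.5] [ 0.0032  0.0455 -0.    ] -0.2111
0.25 [548.3  84.5] [ 0.0096  0.085  -0.    ] -0.4021
0.15 [558.1  82.5] [ 0.0199  0.1236 -0.    ] -0.5931
0.05 [568.   81.5] [ 3.40e-02  1.61e-01 -1.00e-04] -0.7841
-0.05 [578.   81.5] [ 5.180e-02  1.968e-01 -1.000e-04] -0.9751
-0.118 [584.8  82.1] [ 6.590e-02  2.201e-01 -1.000e-04] -1.1049
-0.15 [587.9  82.5] [ 7.310e-02  2.307e-01 -1.000e-04] -1.1661
```

```bash
python3 -m creep '{"travel":[[0.003,0.042,0],[0.01,0.082,0],[0.02,0.121,0],[0.034,0.158,0],[0.052,0.194,0],[0.052,0.194,0],[0.052,0.194,0]],"angular":[[0,0,-0.2],[0,0,-0.39],[0,0,-0.58],[0,0,-0.77],[0,0,-0.96],[0,0,-0.96],[0,0,-0.96]]}'
python3 arc.py '[-.05,-.08,-.118,-.15,-.18]'
```

```text
t: 7.52
tcp_pos: [578.0, 81.2, 147.8]
orientation: [2.174, 2.265, -0.002]
force: [0.3, -5.2, 2.8]
finger_gap: 11.1
t 7.53 p [578.   81.2 147.8] yang 0.041 z [ 0.    -0.002 -1.   ] F [ 0.3 -5.2  2.8] M [-1.25 -0.18  0.08] gap 11.1
-0.05 [578.   81.5] [ 0.0012  0.0001 -0.    ] -0.0173
-0.08 [581.   81.7] [0.0015 0.0121 0.    ] -0.0746
-0.118 [584.8  82.1] [0.0024 0.0272 0.    ] -0.1472
-0.15 [587.9  82.5] [0.0036 0.04   0.    ] -0.2083
-0.18 [590.9  83. ] [0.005  0.0519 0.    ] -0.2656
```

```bash
python3 -m creep '{"travel":[[0.001,0.012,0],[0.001,0.02,0],[0.002,0.027,0],[0.002,0.032,0],[0.002,0.032,0]],"angular":[[0,0,-0.07],[0,0,-0.12],[0,0,-0.14],[0,0,-0.14],[0,0,-0.14]]}'
python3 arc.py '[-.118,-.15,-.18]'
```

```text
t: 8.15
tcp_pos: [584.9, 81.7, 147.7]
orientation: [2.09, 2.344, -0.006]
force: [-2.2, -6.7, 2.6]
finger_gap: 11.3
t 8.15 p [584.9  81.7 147.7] yang 0.114 z [-0.002 -0.003 -1.   ] F [-2.2 -6.7  2.6] M [-1.47  0.44  0.05] gap 11.3
-0.118 [584.8  82.1] [ 0.0015 -0.0005 -0.    ] -0.0073
-0.15 [587.9  82.5] [ 0.0017  0.0123 -0.    ] -0.0684
-0.18 [590.9  83. ] [ 0.0023  0.0243 -0.0001] -0.1257
```

```bash
python3 -m creep '{"travel":[[0,0.006,0],[0,0.012,0],[0,0.012,0],[0,0.012,0]],"angular":[[0,0,0],[0,0,0],[0,0,0],[0,0,0]]}'
python3 arc.py '[-.118,-.15,-.18]'
```

```text
t: 8.65
tcp_pos: [585.3, 81.8, 147.5]
orientation: [-2.09, -2.344, 0.014]
force: [-10.2, -7.7, 10.0]
finger_gap: 11.5
t 8.65 p [585.3  81.8 147.5] yang 0.114 z [-0.007 -0.005 -1.   ] F [-10.2  -7.7  10. ] M [-1.68  1.96 -0.01] gap 11.5
-0.118 [584.8  82.1] [ 0.0016 -0.002   0.    ] -0.0067
-0.15 [587.9  82.5] [ 0.0018  0.0108 -0.0001] -0.0679
-0.18 [590.9  83. ] [ 0.0024  0.0228 -0.0002] -0.1252
```

```bash
python3 -m creep '{"travel":[[0,0,0],[0,0,0],[0,0,0],[0,0,-0.2],[0,0,-0.4],[0,0,-0.4],[0,0,-0.4]],"angular":[[0,0,0],[0,0,0],[0,0,0],[0,0,0],[0,0,0],[0,0,0],[0,0,0]]}' 0.6
python3 - <<'E'
from h import *
where()
snap("wrist","w5");snap("scene","s5");snap("top","t5")
a=cv2.imread("pics/s5.png")[190:330,330:480]
b=cv2.imread("pics/t5.png")[150:260,210:330]
cv2.imwrite("pics/c5.png",np.hstack([cv2.resize(a,(400,373),interpolation=2),cv2.resize(b,(400,373),interpolation=2)]))
E
```

```text
t: 9.52
tcp_pos: [588.4, 83.9, 247.2]
orientation: [-2.087, -2.348, 0.001]
force: [-0.2, -0.3, -0.8]
finger_gap: 55.5
t 9.53 p [588.4  83.9 247.2] yang 0.117 z [-0.001 -0.    -1.   ] F [-0.2 -0.3 -0.8] M [ 0.02 -0.09  0.03] gap 55.5
```

View pics/w5.png

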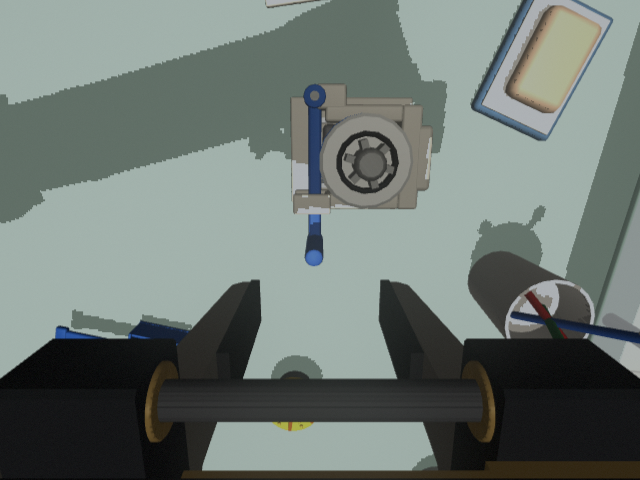

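View pics/c5.png

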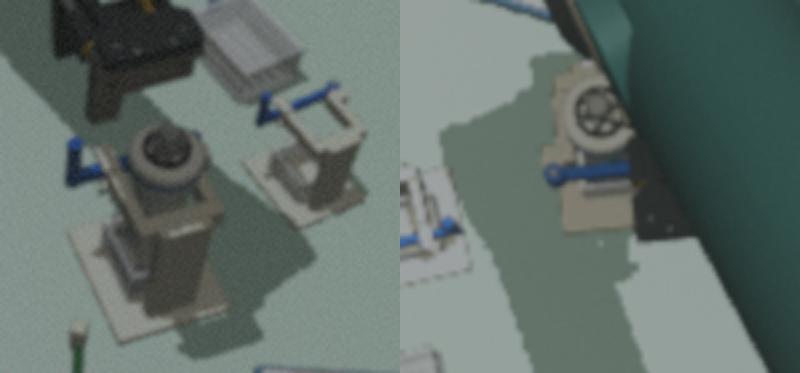

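```bash
python3 - <<'E'
from h import *
c=calibration("wrist")
t=onz("wrist",(314,257),160.5,c);h=onz("wrist",(314.5,95.5),125,c);print(t,h,(t-h)[:2], "a",np.arctan2(-(t-h)[0],-(t-h)[1]))
A=[onz("wrist",p,8,c) for p in [(293,211),(291,97)]];d=A[0]-A[1];print(d,np.arctan2(d[0],-d[1]))
print("drive top",onz("wrist",(371,163),186,c))
a=cv2.imread("pics/w5.png")[90:230,280:440];cv2.imwrite("pics/c6.png",cv2.resize(a,None,fx=4,fy=4,interpolation=2))
print(units([581,-50,230],-1.0), units([577,-125,230],-.5))
E
```

```text
[584.04673722  82.44654604 160.5       ] [572.42050562 181.46902829 125.        ] [ 11.62623159 -99.02248225] a -0.11687493506997952
[  12.72177322 -107.21548378    0.        ] 0.11810391250538264
drive top [607.68216723 145.9062936  186.        ]
(array([-0.5282, -0.0902,  0.0649]), array([-0.0048,  0.0027,  2.1343])) (array([-0.8242, -0.1413,  0.065 ]), array([-0.0051,  0.0013,  1.1794]))
```

View pics/c6.png

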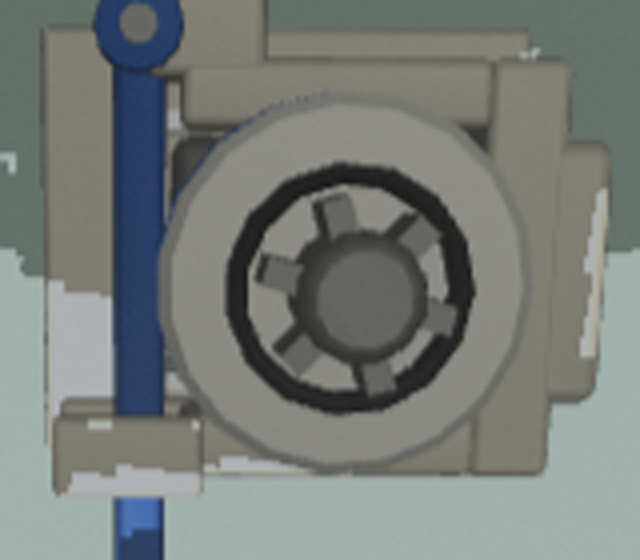

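```bash
python3 - <<'E'
from h import *
c=calibration("wrist")
P=[(335,213),(421,233),(442,318),(381,377),(294,353),(277,270)]
X=np.array([onz("wrist",(280+u/4,90+v/4),180,c)[:2] for u,v in P])
print(X.mean(0),np.linalg.norm(X-X.mean(0),axis=1))
for i in range(3): d=X[i]-X[i+3];a=np.arctan2(d[1],d[0]);print(np.degrees(a),np.degrees(a)%60)
E
```

```text
[607.75883379 145.17261696] [11.38365757 11.61149096 12.01634384 11.76927793 11.71865456 11.66736839]
114.42780288734218 54.42780288734218
50.54450444083907 50.54450444083907
-9.030351288791369 50.969648711208634
```

```bash
python3 - <<'E'
from h import *
print(units([583.5,-126,190],-.2))
E
python3 -m creep '{"travel":[[-0.2,-0.03,0],[-0.42,-0.07,0.05],[-0.63,-0.1,0.12],[-0.832,-0.117,0.2],[-0.832,-0.117,0.229],[-0.832,-0.117,0.229],[-0.832,-0.117,0.229]],"angular":[[0,0,0.15],[0,0,0.3],[0,0,0.45],[0,0,0.6],[0,0,0.6],[0,0,0.6],[0,0,0.6]]}' 1
python3 - <<'E'
from h import *
where()
im,c=snap("wrist","w7")
for k in ["pad","pad_rim"]:print(tip_of("wrist",k))
E
```

```text
(array([-0.8313, -0.1155,  0.225 ]), array([-5.200e-03,  5.000e-04,  6.064e-01]))
t: 10.55
tcp_pos: [584.4, -123.9, 190.8]
orientation: [-2.425, -1.996, -0.001]
force: [0.2, 0.4, -0.2]
finger_gap: 91.9
t 10.55 p [ 584.4 -123.9  190.8] yang -0.193 z [ 0.     0.001 -1.   ] F [ 0.2  0.4 -0.2] M [-0.03 -0.13  0.01] gap 91.9
[{'pixel': [320.0, 223.3], 'p': 0.6}]
[{'pixel': [319.2, 227.5], 'p': 0.62}, {'pixel': [538.7, 309.4], 'p': 0.26}]
```

View pics/w7.png

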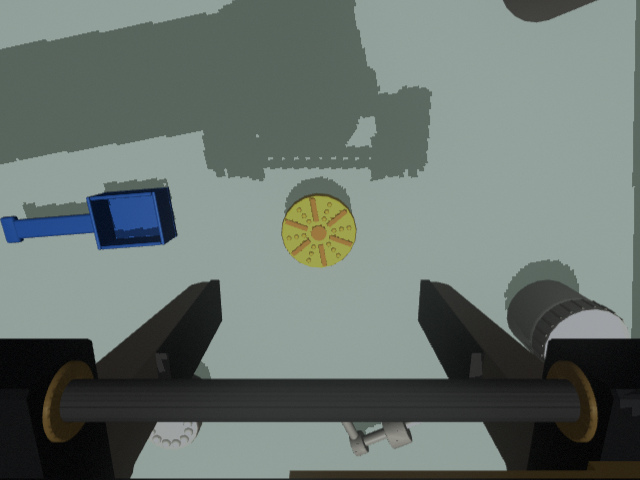

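```bash
cat > pad.py <<'E'
from h import *
import sys
def rect(name,c,C,z,half,s,ang=0):
    n=int(2*half*s);ii=(np.arange(n)+.5)/s-half
    # image: cols=+x? use cols = world x, rows = -world y
    X,Y=np.meshgrid(ii,-ii);P=np.c_[C[0]+X.ravel(),C[1]+Y.ravel(),np.full(X.size,z)]
    m=proj("wrist",P,c).astype(np.float32).reshape(n,n,2)
    return cv2.remap(cv2.imread(f"pics/{name}.png"),m[...,0],m[...,1],cv2.INTER_CUBIC)
E
python3 - <<'E'
from pad import *
c=calibration("wrist");C=onz("wrist",(319,231),40,c)[:2]
im=rect("w7",c,C,40,40,7.5);hsv=cv2.cvtColor(im,cv2.COLOR_BGR2HSV)
y=((hsv[...,0]>8)&(hsv[...,0]<35)&(hsv[...,1]>120)).astype(np.uint8)
ct=max(cv2.findContours(y,0,2)[0],key=cv2.contourArea);(cx,cy),r=cv2.minEnclosingCircle(ct);e=cv2.fitEllipse(ct);print(C,(cx,cy),r/7.5,e)
# ribs: polar
cx,cy=e[0]
print("centre",C[0]+cx/7.5-40,C[1]-(cy/7.5-40))
h=hsv[...,0].astype(float)
th=np.radians(np.arange(0,360,1.));res=[]
for R_ in np.arange(12,24,.5):
    res.append(cv2.remap(h.astype(np.float32),(cx+7.5*R_*np.cos(th)).astype(np.float32)[None],(cy-7.5*R_*np.sin(th)).astype(np.float32)[None],1)[0])
p=np.mean(res,0);f=np.sum((p-p.mean())*np.exp(-1j*6*th));print("angle of min hue (ribs) deg mod60",np.degrees(np.angle(-f)/-6*1)%60, np.degrees(-np.angle(-f)/6)%60,abs(f))
q=p.reshape(6,60).mean(0);print(q.round(0).astype(int))
cv2.imwrite("pics/r7.png",im)
E
```

```text
[ 584.03003474 -124.17881948] (296.6679382324219, 299.989501953125) 29.72416788736979 ((296.42828369140625, 300.292724609375), (436.4530334472656, 441.4837341308594), 15.376971244812012)
centre 583.5538058968582 -124.21784942360398
angle of min hue (ribs) deg mod60 29.04668882606749 29.04668882606749 748.2448353727802
[28 29 29 29 30 30 30 31 31 31 31 31 31 31 31 31 31 30 30 29 28 27 25 24
 23 21 20 19 18 18 18 19 20 21 23 24 25 26 28 29 29 30 30 31 31 31 31 31
 31 31 31 31 30 30 30 29 29 29 28 28]
```

View pics/r7.png

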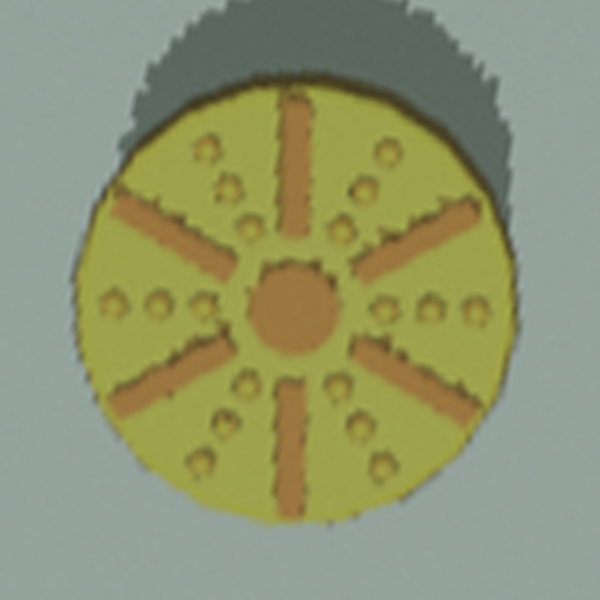

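```bash
python3 - <<'E'
from h import *
print(units([583.6,-124.2,33],-.193))
E
python3 -m creep '{"travel":[[-0.001,-0.003,0.2],[-0.001,-0.003,0.42],[-0.001,-0.003,0.58],[-0.001,-0.003,0.63],[-0.001,-0.003,0.63],[-0.001,-0.003,0.63]],"angular":[[0,0,0],[0,0,0],[0,0,0],[0,0,0],[0,0,0],[0,0,0]]}'
python3 -m creep '{"travel":[[0,0,0],[0,0,0],[0,0,0],[0,0,0],[0,0,0]],"angular":[[0,0,0],[0,0,0],[0,0,0],[0,0,0],[0,0,0]]}' 0
python3 -m creep '{"travel":[[0,0,0],[0,0,0],[0,0,0]],"angular":[[0,0,0],[0,0,0],[0,0,0]]}'
```

```text
(array([ 0.0011, -0.0043,  0.6326]), array([ 0.0016, -0.0004, -0.0029]))
t: 11.45
tcp_pos: [584.8, -126.1, 35.0]
orientation: [2.427, 1.991, 0.003]
force: [-0.0, -0.6, 0.8]
finger_gap: 92.2
t: 12.08
tcp_pos: [583.4, -126.2, 33.3]
orientation: [2.429, 1.992, -0.0]
force: [-1.1, 0.1, 2.6]
finger_gap: 59.1
t: 12.45
tcp_pos: [583.4, -126.2, 33.3]
orientation: [2.429, 1.992, -0.0]
force: [-0.9, -0.6, 5.2]
finger_gap: 59.4
```

```bash
python3 -m creep '{"travel":[[0,0,-0.2],[0,0,-0.45],[0,0,-0.7],[0,0,-0.9],[0,0,-0.9],[0,0,-0.9]],"angular":[[0,0,0],[0,0,0],[0,0,0],[0,0,0],[0,0,0],[0,0,0]]}'
python3 - <<'E'
from h import *
where()
im,c=snap("wrist","w8")
where()
E
```

```text
t: 13.2
tcp_pos: [582.5, -126.2, 256.8]
orientation: [-2.428, -1.992, 0.002]
force: [-1.2, 0.7, -1.2]
finger_gap: 59.2
t 13.2 p [ 582.5 -126.2  256.8] yang -0.197 z [-0.002  0.    -1.   ] F [-1.2  0.7 -1.2] M [-0.   -0.1  -0.02] gap 59.2
t 13.25 p [ 582.2 -126.2  256.1] yang -0.197 z [-0.003  0.001 -1.   ] F [-0.2  0.7 -0.8] M [-0.06 -0.03 -0.03] gap 59.3
```

View pics/w8.png

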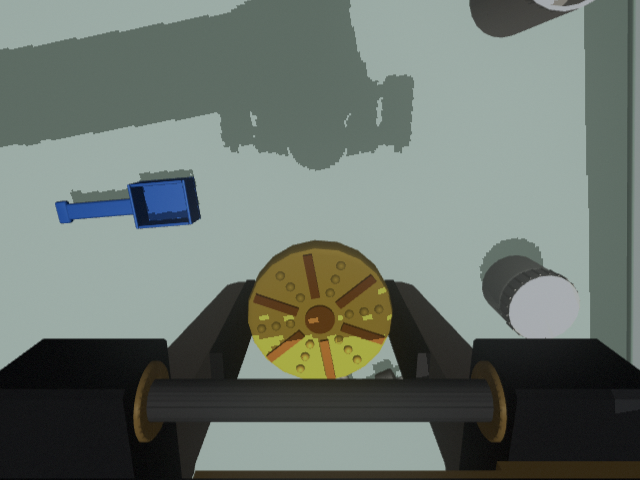

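```bash
python3 - <<'E'
from pad import *
c=calibration("wrist");z=263.3;C=onz("wrist",(319.5,318.5),z,c)[:2];print("hubdot centre",C)
im=rect("w8",c,C,z,36,8.3);cv2.imwrite("pics/r8.png",im)
s=readout.get_state();M=R.from_rotvec(s['orientation']).as_matrix()
print("pad in tool",M.T@(np.array([*C,z])-s['tcp_pos']))
E
```

```text
hubdot centre [ 582.19286422 -124.56313998]
pad in tool [ 1.56779655 -0.3237855  -7.15892948]
```

View pics/r8.png

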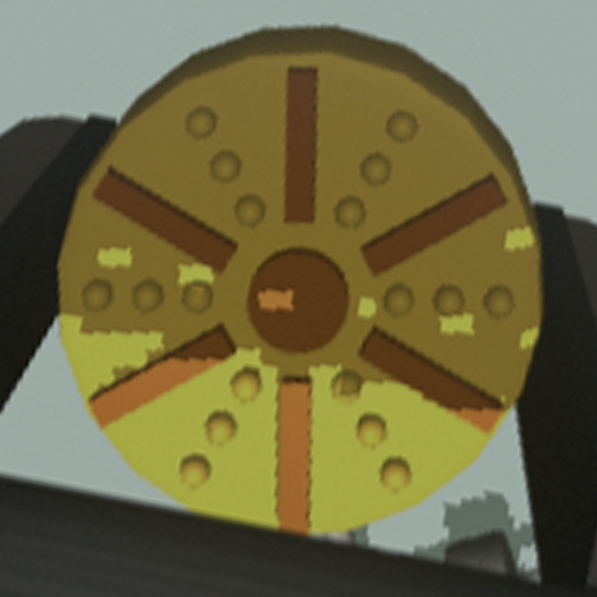

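```bash
python3 -m creep '{"travel":[[0.2,0,0],[0.4,0,0],[0.6,-0.05,0],[0.8,-0.08,0],[0.95,-0.1,0],[0.95,-0.1,0],[0.95,-0.1,0]],"angular":[[0,0,-0.15],[0,0,-0.3],[0,0,-0.45],[0,0,-0.6],[0,0,-0.76],[0,0,-0.76],[0,0,-0.76]]}'
python3 - <<'E'
from h import *
where()
print(units([608.7,143.8,250],.203))
E
```

```text
t: 14.12
tcp_pos: [604.7, 110.6, 256.3]
orientation: [-1.987, -2.431, 0.004]
force: [0.4, -0.1, -1.1]
finger_gap: 59.3
t 14.12 p [604.7 110.6 256.3] yang 0.2 z [-0.003 -0.001 -1.   ] F [ 0.4 -0.1 -1.1] M [-0.02 -0.1  -0.04] gap 59.3
(array([0.1269, 0.0422, 0.0249]), array([-0.0057,  0.0008, -0.0052]))
```

```bash
python3 -m creep '{"travel":[[0.06,0.02,0],[0.127,0.042,0],[0.127,0.042,0.02],[0.127,0.042,0.02]],"angular":[[0,0,0],[0,0,0],[0,0,-0.005],[0,0,-0.005]]}'
python3 - <<'E'
from h import *
for i in range(4):
    where(); im=camera("wrist") if i else snap("wrist","w9")
im,c=snap("scene","s9")
a=im[150:330,310:490,::-1];cv2.imwrite("pics/c9.png",cv2.resize(a,None,fx=3.3,fy=3.3,interpolation=2))
E
```

```text
t: 14.62
tcp_pos: [608.8, 144.7, 252.4]
orientation: [-1.983, -2.436, 0.002]
force: [0.2, -0.8, -1.2]
finger_gap: 59.4
t 14.62 p [608.8 144.7 252.4] yang 0.204 z [-0.001 -0.001 -1.   ] F [ 0.2 -0.8 -1.2] M [-0.04 -0.13 -0.04] gap 59.4
t 14.68 p [609.  144.4 252.6] yang 0.204 z [-0.001 -0.001 -1.   ] F [ 0.6  0.  -0.4] M [-0.04 -0.12 -0.03] gap 59.4
t 14.72 p [609.2 144.3 252.8] yang 0.203 z [-0.    -0.001 -1.   ] F [ 0.3 -0.  -0.5] M [-0.06 -0.12  0.01] gap 59.0
t 14.78 p [609.2 144.3 253. ] yang 0.203 z [-0. -0. -1.] F [ 0.1  0.4 -0.7] M [-0.04 -0.12 -0.  ] gap 59.2
```

View pics/w9.png

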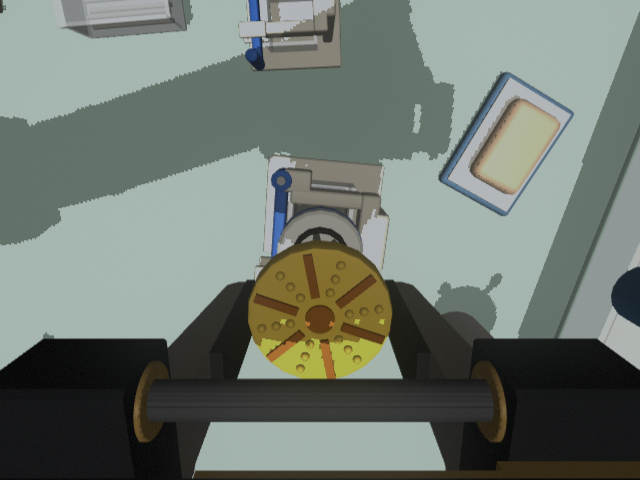

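View pics/c9.png

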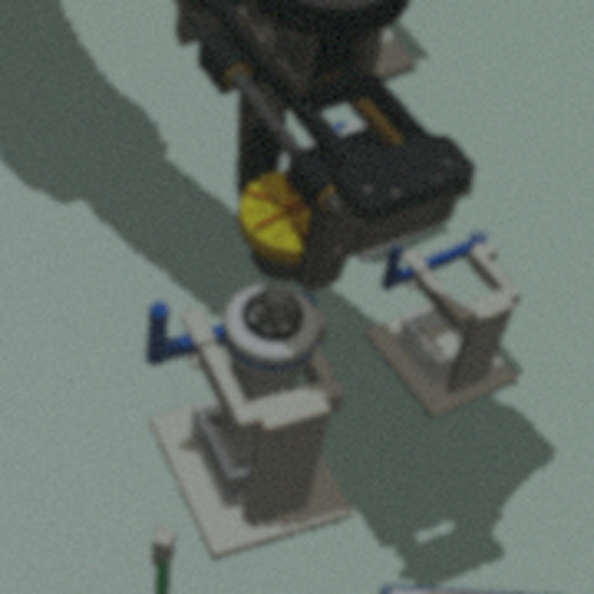

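```bash
python3 -m creep '{"travel":[[-0.0016,-0.0024,0.05],[-0.0016,-0.0024,0.1],[-0.0016,-0.0024,0.13],[-0.0016,-0.0024,0.13],[-0.0016,-0.0024,0.13]],"angular":[[0,0,0],[0,0,0],[0,0,0],[0,0,0],[0,0,0]]}'
python3 - <<'E'
from h import *
for i in range(3): where(); camera("wrist")
E
```

```text
t: 15.5
tcp_pos: [608.8, 144.6, 220.7]
orientation: [1.984, 2.436, 0.001]
force: [0.1, -0.4, -1.2]
finger_gap: 59.4
t 15.5 p [608.8 144.6 220.7] yang 0.204 z [ 0.  0. -1.] F [ 0.1 -0.4 -1.2] M [-0.02 -0.11 -0.03] gap 59.4
t 15.55 p [608.8 144.6 220.9] yang 0.204 z [ 0.001  0.    -1.   ] F [-1.   0.2 -0.8] M [-0.04 -0.12 -0.03] gap 59.3
t 15.6 p [608.8 144.6 221. ] yang 0.204 z [ 0.001  0.    -1.   ] F [-0.1 -0.3 -1.3] M [-0.04 -0.08 -0.02] gap 59.2
```

```bash
python3 -m creep '{"travel":[[-0.003,0,0.012],[-0.003,0,0.024],[-0.003,0,0.036],[-0.003,0,0.036],[-0.003,0,0.036]],"angular":[[0,0,0],[0,0,0],[0,0,0],[0,0,0],[0,0,0]]}'
python3 - <<'E'
from h import *
for i in range(3): where(); camera("wrist")
E
```

```text
t: 16.27
tcp_pos: [608.8, 143.7, 211.6]
orientation: [-1.984, -2.436, -0.0]
force: [0.7, -0.2, -0.7]
finger_gap: 59.4
t 16.27 p [608.8 143.7 211.6] yang 0.204 z [ 0.  0. -1.] F [ 0.7 -0.2 -0.7] M [-0.04 -0.19  0.03] gap 59.4
t 16.32 p [608.8 143.7 211.6] yang 0.204 z [ 0.  0. -1.] F [ 0.2  0.3 -0.2] M [-0.04 -0.07  0.  ] gap 59.1
t 16.38 p [608.8 143.7 211.6] yang 0.204 z [ 0.  0. -1.] F [-0.7 -1.  -1.2] M [-0.05 -0.05  0.05] gap 59.1
```

Hub is at about 178 mm with no contact force yet; go on down in small steps.

```bash
python3 -m creep '{"travel":[[0,0,0.008],[0,0,0.016],[0,0,0.016]],"angular":[[0,0,0],[0,0,0],[0,0,0]]}'
python3 - <<'E'
from h import *
for i in range(2): where(); camera("wrist")
E
```

```text
t: 16.8
tcp_pos: [608.6, 143.5, 207.3]
orientation: [-1.984, -2.436, 0.001]
force: [0.0, 0.0, -0.7]
finger_gap: 59.5
t 16.8 p [608.6 143.5 207.3] yang 0.204 z [-0. -0. -1.] F [ 0.   0.  -0.7] M [-0.05 -0.16 -0.03] gap 59.5
t 16.85 p [608.7 143.6 207.4] yang 0.204 z [-0. -0. -1.] F [-0.3 -0.2 -0.6] M [-0.1  -0.08  0.03] gap 59.3
```

```bash
python3 -m creep '{"travel":[[0,0,0.01],[0,0,0.02],[0,0,0.028],[0,0,0.028]],"angular":[[0,0,0],[0,0,0],[0,0,0],[0,0,0]]}'
python3 - <<'E'
from h import *
for i in range(2): where(); camera("wrist")
E
```

```text
t: 17.4
tcp_pos: [608.9, 143.8, 201.0]
orientation: [1.984, 2.436, 0.0]
force: [-0.8, -0.2, 4.3]
finger_gap: 59.2
t 17.4 p [608.9 143.8 201. ] yang 0.204 z [ 0. -0. -1.] F [-0.8 -0.2  4.3] M [-0.19  0.27 -0.03] gap 59.2
t 17.45 p [608.8 143.8 201. ] yang 0.204 z [ 0. -0. -1.] F [-2.2 -1.5  4.4] M [-0.2   0.28 -0.02] gap 59.3
```

```bash
python3 -m creep '{"travel":[[0,0,0.008],[0,0,0.015],[0,0,0.02],[0,0,0.02]],"angular":[[0,0,0],[0,0,0],[0,0,0],[0,0,0]]}'
python3 - <<'E'
from h import *
for i in range(2): where(); camera("wrist")
E
```

```text
t: 18.0
tcp_pos: [609.0, 143.8, 196.4]
orientation: [1.983, 2.435, 0.001]
force: [-1.6, -0.5, 7.5]
finger_gap: 59.5
t 18.0 p [609.  143.8 196.4] yang 0.204 z [ 0.001 -0.    -1.   ] F [-1.6 -0.5  7.5] M [-0.27  0.5  -0.04] gap 59.5
t 18.05 p [609.  143.8 196.4] yang 0.204 z [ 0.001 -0.    -1.   ] F [-1.6 -1.9  7.2] M [-0.24  0.45 -0.01] gap 59.1
```

```bash
python3 -m creep '{"travel":[[0,0,0.004],[0,0,0.008],[0,0,0.008],[0,0,0.008]],"angular":[[0,0,0],[0,0,0],[0,0,0],[0,0,0]]}'
python3 - <<'E'
from h import *
for i in range(2): where(); camera("wrist")
E
```

```text
t: 18.6
tcp_pos: [609.4, 144.1, 196.4]
orientation: [1.983, 2.434, 0.002]
force: [-3.9, -2.5, 17.1]
finger_gap: 59.2
t 18.6 p [609.4 144.1 196.4] yang 0.204 z [ 0.002 -0.    -1.   ] F [-3.9 -2.5 17.1] M [-0.62  1.28  0.03] gap 59.2
t 18.65 p [609.4 144.1 196.4] yang 0.204 z [ 0.002 -0.    -1.   ] F [-3.9 -1.3 18.2] M [-0.52  1.22  0.05] gap 59.3
```

```bash
python3 - <<'E'
from h import *
im,c=snap("wrist","w10")
im,S=snap("scene","s10")
print(tip_of("scene","gate_tab"))
cv2.imwrite("pics/c10.png",cv2.resize(im[150:330,310:490,::-1],None,fx=3.3,fy=3.3,interpolation=2))
print("expected pad centre top/rim bottom/home hub", proj("scene",[[608.3,145.3,203],[608.3,145.3,196],[608.3,145.3,163],[584.5,82.3,160.5]],S).round(1))
where()
E
```

```text
[{'pixel': [355.7, 246.8], 'p': 0.7}]
expected pad centre top/rim bottom/home hub [[394.8 233.3]
 [394.4 235.6]
 [392.5 246.3]
 [358.3 243.3]]
t 18.85 p [609.4 144.1 196.4] yang 0.204 z [ 0.002 -0.    -1.   ] F [-4.8 -2.4 18.2] M [-0.59  1.3   0.03] gap 59.1
```

View pics/w10.png

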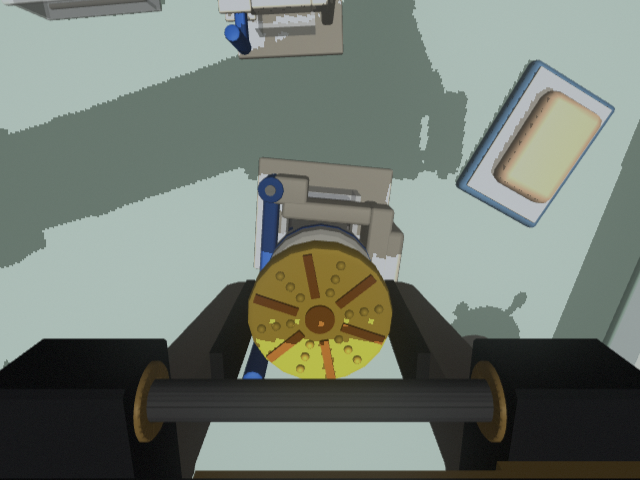

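View pics/c10.png

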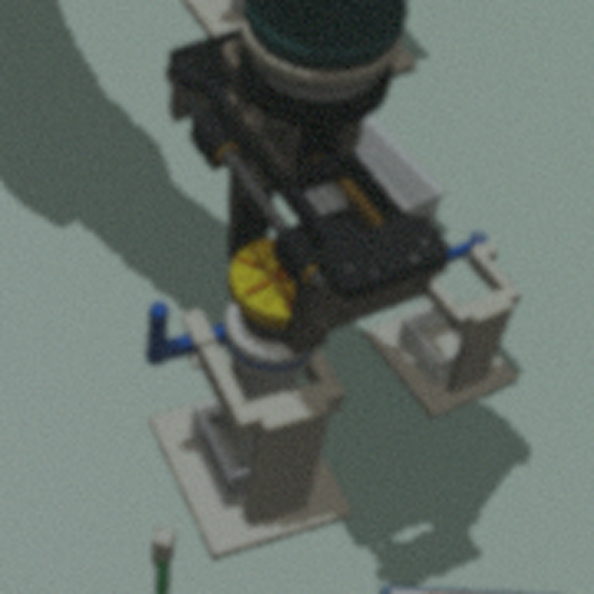

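```bash
python3 -c "
from cell import ctrl;print(ctrl.close_job())"
```

```text
the job is handed in; nothing more can be done
None
```

The latch is shut in its catch and the pad is pressed fully home on the drive shaft. I handed the job in at about 18.9 s with the gripper still holding the pad down.

- **Latch:** I pinched the blue tab and swung it round to its end stop, where the push rose to about 10 N with no further movement. The wrist picture afterwards gave a latch angle of about 0.00 rad, with the bar between the catch lips.
- **Pad:** I gripped it by the rim and turned it 23° to match the shaft's teeth. It slid on without contact force until it met the sprung collar. The gripper then stopped at 196.4 mm, against 196.3 mm expected for fully home, with about 18 N of upward force on the tool (the spring alone gives 8.8 N).
- **Last pictures:** The pad had not slipped or turned in the grip, its hub sat on the head, the latch was still shut and the scrubber stood upright.

None of the checks failed. There were small disagreements: position readings differed by 1–2 mm, and a side force of about 5 N remained at the end.

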